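# Set out the sample goods on the display board

### The job

Set out the goods on the white display board, whose orange-edged side is its front: stand the red can on the board midway between the blue caddy and the yellow carton, in line with them, and set the flat fish tin centred on top of the red can; stand the honey jar on the board directly in front of the blue caddy, and the purple tea box directly behind the yellow carton with its long side parallel to the carton's, each of these two with a gap of about 2 cm. Front and behind go by the board's own edges. Leave the blue caddy, the yellow carton, the green can and the jam jar where they are.

Things in the scene. Friction and masses are not known exactly. Their poses are not given: they have to be found in the camera images.
- board: White flat display board lying fixed on the table, 270 x 270 mm and 12 mm thick, with an orange strip along its front edge. Origin at the centre of its underside; x points from its front edge (orange, nearest the robot) to its back edge, y to its left, z up. It is placed and turned a little differently each time (up to about 13 degrees).
- caddy: Square blue tin caddy with a round silver patch on its lid, 64 x 64 mm and 70 mm high, heavy, already standing on the board. Origin at the centre of its underside; axes parallel to the board's (x towards the board's back). It is either on the left or the right half of the board, its centre about 86 mm from the board's middle line; the carton is on the other half, level with it to within 8 mm.
- carton: Yellow carton with a white stripe across its top, 52 mm deep (its x, front to back), 66 mm wide (its y) and 70 mm high, heavy, already standing on the board. Origin at the centre of its underside; axes parallel to the board's (x towards the board's back).
- redcan_c (a point): Red can, upright cylinder 54 mm across and 70 mm high, about 0.2 kg, steel rims, red round its side with a white band and red on its end. The point is its centre, 35 mm above its underside; z up. It starts on the table beside the board.
- fishtin_c (a point): Flat fish tin, upright cylinder 62 mm across and 38 mm high, about 0.15 kg, steel with a pink disc and a small ring-pull on its top and a pink band round the side. The point is its centre, 19 mm above its underside; z up. It starts on the table beside the board.
- honey_c (a point): Honey jar, amber-orange, with a dull orange-gold lid: body 56 mm across and 47 mm high, lid 52 mm across from 50 mm to the top at 64 mm, about 0.2 kg. The point is its centre, 32 mm above its underside; z up. It starts on the table beside the board.
- teabox_c (a point): Purple tea box with a white stripe along its top, 42 mm (its x) by 58 mm (its y, the long side, along which the stripe runs) and 66 mm high, about 0.09 kg. The point is its centre, 33 mm above its underside; z up. It starts on the table beside the board, turned any way.
- greencan_c (a point): Green can, the same shape as the red one (54 mm across, 70 mm high), green side and end; not wanted, to be left standing where it is. The point is its centre, 35 mm above its underside.
- jam_c (a point): Jam jar, dark red with a white lid, the same shape as the honey jar (56 mm across, 64 mm high); not wanted, to be left standing where it is. The point is its centre, 32 mm above its underside.
Things that resemble listed ones, but are neither listed nor needed, are in the scene too. Several things look just like the part that bears teabox_c: the one meant starts farthest from the robot's base.

How it is judged:
By the outcome, as a careful person would: the job done as asked, in the order asked, and still so for the second after the job is handed in, with the robot touching nothing.
It also fails if it takes over 120 s, if anything falls off the work surface, if the arm or the gripper's body presses on something with over 40 N, if the wrist force passes 120 N, or if a joint passes its speed limit or range.

### The arm

A 6-joint arm with a two-finger parallel gripper is mounted at the origin on the work surface. World frame = base frame: x ahead of the robot, y to its left, z up, the work surface at z = 0. Lengths are in m, angles in rad, forces in N, time in s.
With the tool pointing down it reaches from about 0.15 to 0.775 m from the base axis. Payload 6.1 kg.
Tool frame: the origin (TCP) lies at the very end of the fingers, on their centre line; the grasp point (between the pads) lies arm.grip_point_offset behind it (arm.grip_point_offset is the distance from the TCP to the grasp point, in m); z points along the fingers, y is the line along which they close (so a half turn about z gives the same grasp; the last joint's range is limited). The gripper opens to 85 mm and grips with 20 to 120 N. Pads are 22 mm wide; open, the fingers measure 114 mm over their backs; the gripper's body (76 mm by 85 mm) begins 54 mm behind the grasp point. The pads swing forward as they close: fully open they stand 13 mm farther back than shut.
Start: joints at [1.119, 0.126, -0.04, 1.405, 0, 1.571], TCP at [0.229, 0.472, 0.231] pointing down, gripper open.
Joint ranges: [-2.72, 2.72], [-0.95, 1.95], [-1.27, 1.35], [-1.78, 2.02], [-1.46, 1.47], [-3.14, 3.14]. Speed limits (rad/s): [2.39, 2.39, 3.01, 3.14, 3.14, 3.14].

### API

Orientations are given as a rotation vector (axis times angle).
In Python, from workcell import arm, vision gives the robot as it stands.
- The arm moves only by the tool play_rows, never from a script. Its argument "plan" is a list that holds one entry, the list of rows, each a list of 7 numbers: the shift along the tool's x, y, z in cm, then the turn, a rotation vector about the tool's x, y, z in degrees, then the opening in per cent of the stroke, from 0 (shut) to 100 (fully open). In form: [[[dx, dy, dz, wx, wy, wz, gripper], ...]]. A call has 1 to 20 rows; each row is the pose to reach, as a shift and turn from the pose commanded when the call began, along the tool's axes at that moment; what a row does not reach only later rows make up. A row lasts 1/8 s, in which the tool goes at most 62.5 mm and 10.7 degrees, less where a joint would pass 70% of its speed; a pose out of reach is approached as far as the arm can. A call with a gripper value outside its range is refused whole. The fingers move at their own pace and stop on an object; the grip force is fixed at half the most. Time passes only in rows, so rows that repeat a pose let the fingers close. It gives the time, the measured TCP pose, the force, the opening and the grip force at its end, in the units of the state.
- arm.sense(): the state, without advancing time (a new reading comes with each control period).
- vision.snapshot(name): name is "scene" or "top" or "wrist"; returns the picture (420x560x3 uint8, red, green, blue); there is no depth.
- vision.camera_params(name): a dict with "fov_y" (degrees; the focal length in pixels is half the picture's height over the tangent of half this angle, whatever the lens; pixels are square), "cx", "cy" (the principal point, pixels), "extrinsics" (4x4, takes a point from world to camera coordinates); the wrist camera has in their place "mount" (4x4, takes a point from camera to tool coordinates, whose origin is the TCP and whose axes are the flange's). Camera axes: x right, y down, z forward; pixel columns grow to the right and rows downward; lengths in m; the calibration is good to about 2 mm. A picture is of the moment at which its call begins: read the wrist's pose just before it. camera_params takes no time and is no camera call.
- arm.finish_job(): hands the job in; it is judged then, once.
The state is a dict: "time": time; "qpos": joint angles; "joint_vel": joint speeds; "tau": joint torques, N m; "ee_pos": TCP position; "tcp_rot": TCP orientation; "contact_force": force on the tool from outside, world axes, zero at the start; "moment": the same for the moment, N m; "gripper_width": finger opening in m; "grip_force": force on a finger pad.
Only numpy, scipy, OpenCV 4.12 (cv2) and the standard library are available. Lean on these libraries where they do the work, as an engineer would, in place of code of your own. Each camera call takes 0.05 s, during which the arm holds its last target. There are 200 camera calls.

## Working session

There is one attempt and no reset: what is moved stays moved. The work goes in short steps, Python scripts to look and compute and a tool call to move; the robot and the scene stay as the last step left them, time stands still between calls to the robot, and variables do not carry over. Pictures are saved under pics/ and viewed, at most 14 in all, crops included, and the job is handed in when it is done.

Besides the shell and the picture viewer there is one more tool, called after "Emit:" as name(argument=value, ...) on one line, values as JSON. play_rows: Moves the arm, as the interface text tells. Its arguments: {"type":"object","properties":{"plan":{"type":"array","items":{"type":"array","items":{"type":"array","items":{"type":"number"}}}}},"required":["plan"]}

```bash
ls; mkdir -p pics; python3 - <<'E'
from workcell import arm, vision
import cv2,numpy as np
s=arm.sense();print(s, arm.grip_point_offset)
for n in ("scene","top","wrist"):
    im=vision.snapshot(n);cv2.imwrite(f"pics/{n}0.png",im[:,:,::-1]);print(n,vision.camera_params(n))
E
```

```text
pics
{'time': 0.0, 'qpos': array([ 1.11898029e+00,  1.26387840e-01, -4.05945060e-02,  1.40536507e+00,
        3.45440334e-05,  1.57082521e+00]), 'joint_vel': array([-0.00016282,  0.00012547, -0.00188773, -0.00053506,  0.00191106,
       -0.00102215]), 'tau': array([ 1.31646425e-04, -4.35910714e+01,  3.52925205e+01,  1.73411099e-02,
        9.55691939e-05, -9.89166615e-07]), 'ee_pos': array([0.22903729, 0.47197638, 0.23053051]), 'tcp_rot': array([-7.03648427e-01, -3.06138588e+00,  2.36210658e-03]), 'contact_force': array([0.38392823, 0.12750526, 0.10324908]), 'moment': array([-0.01962989, -0.00776603,  0.03094861]), 'grip_force': 0.0, 'gripper_width': 0.08554615674350549} 0.0187
scene {'fov_y': 52.556659265232796, 'cx': 286.8563798194192, 'cy': 205.30929485610892, 'extrinsics': array([[-0.68553705,  0.72793233,  0.01238867,  0.25700522],
       [ 0.60842717,  0.58217106, -0.53934519, -0.19689783],
       [-0.39981913, -0.36220351, -0.84199364,  1.49508138],
       [ 0.        ,  0.        ,  0.        ,  1.        ]])}
top {'fov_y': 52.79805741309535, 'cx': 276.9026263280663, 'cy': 207.56776442604342, 'extrinsics': array([[ 5.14784376e-03, -9.99877924e-01, -1.47524970e-02,
        -1.23707154e-03],
       [-9.98543173e-01, -4.34743855e-03, -5.37831939e-02,
         3.90378015e-01],
       [ 5.37124927e-02,  1.50078727e-02, -9.98443655e-01,
         1.26736232e+00],
       [ 0.00000000e+00,  0.00000000e+00,  0.00000000e+00,
         1.00000000e+00]])}
wrist {'fov_y': 59.7816493949163, 'cx': 274.88478329936737, 'cy': 203.00197653028476, 'mount': array([[-3.64237799e-05, -9.45061536e-01, -3.26892477e-01,
         8.40179766e-02],
       [ 9.99999995e-01, -6.63022541e-05,  8.02585932e-05,
         3.12412736e-04],
       [-9.75230175e-05, -3.26892473e-01,  9.45061533e-01,
        -1.41891424e-01],
       [ 0.00000000e+00,  0.00000000e+00,  0.00000000e+00,
         1.00000000e+00]])}
```

View pics/top0.png

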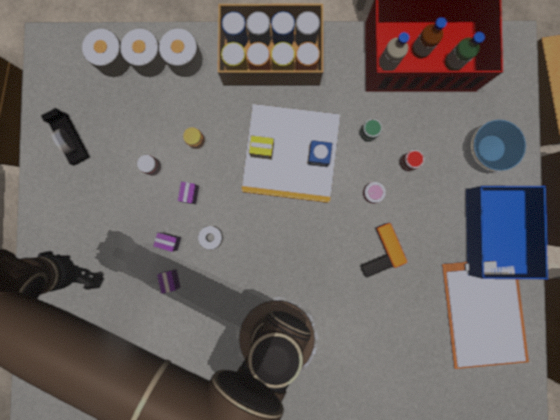

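View pics/scene0.png

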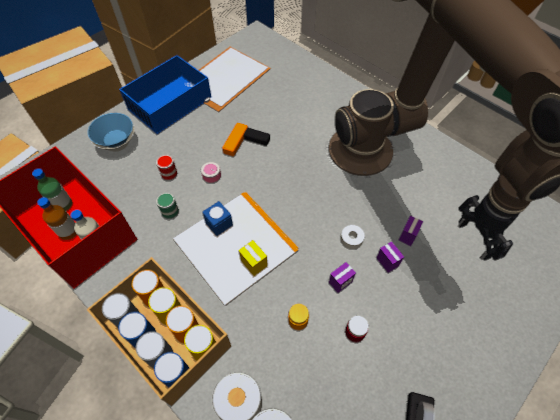

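The top view shows the board at about (291,152), the carton at (261,147) on its left and the caddy at (320,152) on its right. The red can is at (414,158), the fish tin at (375,192), the honey jar at (193,137), the green can at (372,128), the jam jar at (147,163), and the farthest tea box at (188,192).

```bash
cat > h.py <<'E'
from workcell import arm, vision
import cv2,numpy as np
from scipy.spatial.transform import Rotation as R
def cam(name):
    p=vision.camera_params(name); f=210/np.tan(np.radians(p["fov_y"])/2)
    if name=="wrist":
        s=arm.sense(); T=np.eye(4);T[:3,:3]=R.from_rotvec(s["tcp_rot"]).as_matrix();T[:3,3]=s["ee_pos"]
        C=T@p["mount"]
    else: C=np.linalg.inv(p["extrinsics"])
    return f,p["cx"],p["cy"],C
def shot(name,fn=None):
    c=cam(name); im=vision.snapshot(name)[:,:,::-1].copy()
    if fn: cv2.imwrite(f"pics/{fn}.png",im)
    return c,im
def cast(c,uv,z):
    f,cx,cy,C=c; uv=np.atleast_2d(np.asarray(uv,float))
    d=np.c_[(uv[:,0]-cx)/f,(uv[:,1]-cy)/f,np.ones(len(uv))]@C[:3,:3].T
    return C[:3,3]+d*((z-C[2,3])/d[:,2])[:,None]
def proj(c,P):
    f,cx,cy,C=c; q=(np.atleast_2d(P)-C[:3,3])@C[:3,:3]
    return np.c_[f*q[:,0]/q[:,2]+cx,f*q[:,1]/q[:,2]+cy]
def blob(im,lo,hi,roi=None):
    """largest HSV blob in roi (u0,v0,u1,v1) -> contour in full image pixels; lo hue > hi hue wraps"""
    u0,v0,u1,v1=roi or (0,0,560,420)
    h=cv2.cvtColor(im[v0:v1,u0:u1],cv2.COLOR_BGR2HSV)
    if lo[0]<=hi[0]: m=cv2.inRange(h,lo,hi)
    else: m=cv2.inRange(h,lo,(180,*hi[1:]))|cv2.inRange(h,(0,*lo[1:]),hi)
    cs=cv2.findContours(m,cv2.RETR_EXTERNAL,cv2.CHAIN_APPROX_NONE,offset=(u0,v0))[0]
    return max(cs,key=cv2.contourArea) if cs else None
E
python3 - <<'E'
from h import *
c,_=cam("top"),0; im=cv2.imread("pics/top0.png")
def rep(n,lo,hi,roi,z):
    k=blob(im,lo,hi,roi)
    if k is None: print(n,None);return
    (u,v),(w,h),a=cv2.minAreaRect(k); P=cast(c,[u,v],z)[0]
    print(n,np.round([u,v,w,h,a],1),np.round(P,3))
rep("board",(0,0,150),(180,45,255),(235,95,350,197),.012)
rep("orange",(8,120,80),(25,255,255),(235,170,350,210),.012)
rep("carton",(25,100,80),(35,255,255),(240,125,280,165),.07+.012)
rep("caddy",(100,100,30),(125,255,255),(300,135,340,175),.082)
rep("red",(170,120,60),(8,255,255),(395,140,430,175),.07)
rep("fish",(150,20,100),(175,255,255),(355,175,395,210),.038)
rep("honey",(15,100,60),(30,255,255),(175,120,210,155),.064)
rep("tea",(130,60,40),(160,255,255),(170,175,205,210),.066)
rep("green",(50,80,40),(90,255,255),(355,110,390,145),.07)
rep("jam",(0,0,150),(180,60,255),(130,148,165,178),.064)
print(cast(c,[[252,105],[340,113],[331,200],[242,193]],.012).round(3))
s=cam("scene")
for n,P in dict(red=(.62,-.38,.07)).items(): print(proj(s,P))
E
```

```text
board [291.  149.7  89.2  82.5   6.8] [ 0.566 -0.041  0.012]
orange [285.4 194.   87.8   4.8   7.1] [ 0.432 -0.025  0.012]
carton [260.4 151.2  21.7   6.9   7.1] [0.549 0.048 0.082]
caddy [319.9 152.1  20.2  20.8   8.1] [ 0.546 -0.123  0.082]
red [414.5 158.5  13.   15.   90. ] [ 0.531 -0.396  0.07 ]
fish [375. 192.  14.  14.  90.] [ 0.436 -0.289  0.038]
honey [192.5 136.5  17.   17.   90. ] [0.595 0.248 0.064]
tea [191.3 192.8   7.3  19.8  11.3] [0.429 0.248 0.066]
green [372.5 127.   12.   13.   90. ] [ 0.622 -0.276  0.07 ]
jam [145.  163.   15.6  15.6  45. ] [0.516 0.386 0.064]
[[ 0.704  0.078  0.012]
 [ 0.68  -0.19   0.012]
 [ 0.414 -0.162  0.012]
 [ 0.434  0.106  0.012]]
[[144.50623973 180.07995915]]
```

```bash
cat >> h.py <<'E'
def go(x,y,z,psi):
    """row (cm,deg) to bring TCP to x,y,z, tool down, closing line at heading psi deg (mod 180)"""
    s=arm.sense(); A=R.from_rotvec(s["tcp_rot"]); cur=A.as_matrix()
    d=cur.T@(np.array([x,y,z])-s["ee_pos"])*100; out=[]
    for p in (psi,psi+180):
        p=np.radians(p); ty=np.array([np.cos(p),np.sin(p),0]); tz=np.array([0,0,-1.]); tx=np.cross(ty,tz)
        out.append(np.degrees((A.inv()*R.from_matrix(np.c_[tx,ty,tz])).as_rotvec()))
    print("row",d.round(2),"turn",out[0].round(1),"or",out[1].round(1),"q",s["qpos"].round(2))
E
python3 - <<'E'
from h import *
go(.52,-.04,.27,86)
E
```

```text
row [-48.53 -33.37  -3.89] turn [ -0.1  -0.  -21.9] or [-0.000e+00  1.000e-01  1.581e+02] q [ 1.12  0.13 -0.04  1.41  0.    1.57]
```

Emit:
play_rows(plan=[[[-12,-8,-1,0,0,-8,100],[-48.5,-33.4,-3.9,0,0,-21.9,100],[-48.5,-33.4,-3.9,0,0,-21.9,100],[-48.5,-33.4,-3.9,0,0,-21.9,100],[-48.5,-33.4,-3.9,0,0,-21.9,100],[-48.5,-33.4,-3.9,0,0,-21.9,100],[-48.5,-33.4,-3.9,0,0,-21.9,100],[-48.5,-33.4,-3.9,0,0,-21.9,100],[-48.5,-33.4,-3.9,0,0,-21.9,100],[-48.5,-33.4,-3.9,0,0,-21.9,100],[-48.5,-33.4,-3.9,0,0,-21.9,100],[-48.5,-33.4,-3.9,0,0,-21.9,100],[-48.5,-33.4,-3.9,0,0,-21.9,100],[-48.5,-33.4,-3.9,0,0,-21.9,100]]])

```text
time: 1.9
ee_pos: [0.5194, -0.039, 0.2705]
tcp_rot: [0.107, 3.139, 0.0]
contact_force: [0.4, 0.1, 0.2]
gripper_width: 0.0855
grip_force: 0.0
```

```bash
python3 - <<'E'
from h import *
import pickle
c,im=shot("wrist","w1");pickle.dump(c,open("w1.pkl","wb"));s=arm.sense();print(s["ee_pos"],s["qpos"])
shot("top","top1")
E
```

```text
[ 0.51945452 -0.03909827  0.27052357] [-7.51345056e-02  1.21625943e-01  4.13511602e-02  1.49015563e+00
  1.45158369e-05 -7.03295580e-03]
```

View pics/w1.png

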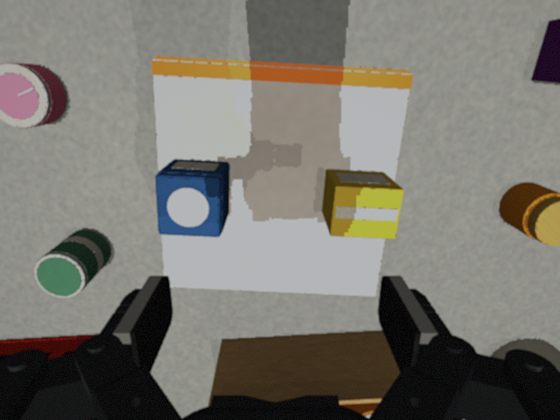

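The wrist view shows the board with its orange front edge at the top, from (153,58) to (411,72). The caddy patch is at (188,207), the carton stripe at (365,214), the fish tin at (20,95), the green can at (62,277), and the honey jar at the right edge, (550,215).

```bash
python3 - <<'E'
from h import *
import pickle
c=pickle.load(open("w1.pkl","rb")); im=cv2.imread("pics/w1.png")
def pts(n,lo,hi,roi,z):
    k=blob(im,lo,hi,roi); P=cast(c,k[:,0],z)[:,:2].astype(np.float32)*1000
    r=cv2.minAreaRect(P); print(n,cv2.contourArea(k),"ctr",np.round(r[0],1),"size",np.round(r[1],1),"ang",round(r[2],1), "circle",np.round(cv2.minEnclosingCircle(P)[0],1)); return P
pts("patch",(0,0,150),(180,60,255),(163,182,215,232),.082)
pts("stripe",(0,0,150),(180,70,255),(328,198,402,226),.082)
pts("caddytop+",(100,80,20),(125,255,255),(140,150,240,245),.082)
pts("cartontop",(22,100,150),(35,255,255),(310,150,410,245),.082)
pts("orange",(5,120,80),(20,255,255),(140,50,420,95),.012)
pts("green",(50,60,90),(90,255,255),(30,220,115,300),.07)
print("board",cast(c,[[153,58],[411,72],[378,297],[164,288]],.012).round(4)[:,:2])
print("caddytop px",cast(c,[[228,171],[159,168],[221,236],[158,235]],.082).round(4)[:,:2])
cv2.imwrite("pics/w1c.png",cv2.resize(im[140:250,140:420],None,fx=2.8,fy=2.8,interpolation=cv2.INTER_NEAREST))
E
```

```text
patch 1245.0 ctr [ 548.5 -125. ] size [39.8 38.8] ang 86.1 circle [ 548.6 -124.9]
stripe 480.5 ctr [567.4  55.2] size [42.8 12.8] ang 83.2 circle [568.7  55.1]
caddytop+ 4458.5 ctr [ 540.7 -119.6] size [67.5 74.6] ang 82.6 circle [ 540.5 -119.5]
cartontop 2113.5 ctr [566.   46.7] size [63.8 51.1] ang 83.6 circle [565.7  46.9]
orange 1627.5 ctr [433.8  -8. ] size [103.7  18.5] ang 83.1 circle [433.6  -8. ]
green 1184.0 ctr [ 620.8 -276.7] size [44.9 43.6] ang 86.1 circle [ 621.  -276.8]
board [[ 0.4094 -0.1558]
 [ 0.4408  0.1074]
 [ 0.7093  0.0799]
 [ 0.6777 -0.1898]]
caddytop px [[ 0.5154 -0.0822]
 [ 0.5083 -0.1456]
 [ 0.5806 -0.0963]
 [ 0.5753 -0.1582]]
```

View pics/w1c.png

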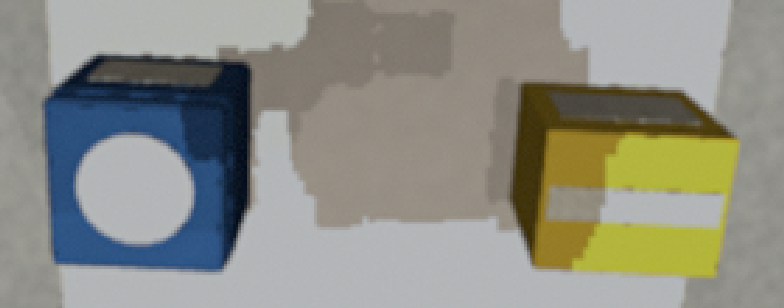

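```bash
python3 - <<'E'
from h import *
import pickle
c=pickle.load(open("w1.pkl","rb"))
f=lambda p:np.array(p)/2.8+140
B=np.array([.5593,-.0396]);a=np.radians(-6.7);M=np.array([[np.cos(a),-np.sin(a)],[np.sin(a),np.cos(a)]])
tb=lambda P:((P-B)@M*1000).round(1)
for n,p in dict(carton=[(545,129),(738,137),(716,277),(535,268)],stripe=[(546,187),(722,193),(722,227),(546,222)],caddy=[(45,99),(248,98),(222,270),(54,264)]).items():
    P=cast(c,f(p),.082)[:,:2];print(n,P.round(4).tolist(),"mean",P.mean(0).round(4),"board",tb(P.mean(0)))
print(tb(np.array([.5485,-.125])))
E
```

```text
carton [[0.5368, 0.0164], [0.544, 0.0814], [0.5956, 0.076], [0.5877, 0.0122]] mean [0.566  0.0465] board [-3.4 86.3]
stripe [[0.5576, 0.0165], [0.5639, 0.0768], [0.5765, 0.0774], [0.5705, 0.0163]] mean [0.5671 0.0467] board [-2.3 86.7]
caddy [[0.515, -0.1496], [0.5193, -0.0821], [0.5809, -0.0981], [0.5746, -0.1568]] mean [ 0.5475 -0.1216] board [ -2.2 -82.9]
[ -0.8 -86.1]
```

```bash
python3 - <<'E'
from h import *
go(.53,-.37,.24,-7)
E
```

```text
row [ -3.31 -32.93   3.05] turn [ 0.   0.  93.1] or [ -0.    0.  -86.9] q [-0.08  0.12  0.04  1.49 -0.   -0.01]
```

Emit:
play_rows(plan=[[[-3.3,-32.9,3,0,0,93,100],[-3.3,-32.9,3,0,0,93,100],[-3.3,-32.9,3,0,0,93,100],[-3.3,-32.9,3,0,0,93,100],[-3.3,-32.9,3,0,0,93,100],[-3.3,-32.9,3,0,0,93,100],[-3.3,-32.9,3,0,0,93,100],[-3.3,-32.9,3,0,0,93,100],[-3.3,-32.9,3,0,0,93,100],[-3.3,-32.9,3,0,0,93,100],[-3.3,-32.9,3,0,0,93,100],[-3.3,-32.9,3,0,0,93,100],[-3.3,-32.9,3,0,0,93,100]]])

```text
time: 3.62
ee_pos: [0.5298, -0.3704, 0.2403]
tcp_rot: [2.352, 2.083, 0.0]
contact_force: [-0.3, 0.1, 1.1]
gripper_width: 0.0856
grip_force: 0.0
```

```bash
python3 - <<'E'
from h import *
import pickle
c,im=shot("wrist","w2");pickle.dump(c,open("w2.pkl","wb"));s=arm.sense();print(s["ee_pos"],s["qpos"])
for n,lo,hi,z in (("red",(170,120,40),(8,255,255),.07),("fish",(150,40,100),(175,255,255),.038),("green",(50,60,90),(90,255,255),.07)):
    k=blob(im,lo,hi)
    if k is None: print(n,None);continue
    P=cast(c,k[:,0],z)[:,:2].astype(np.float32)*1000
    print(n,cv2.contourArea(k),cv2.boundingRect(k),cv2.minEnclosingCircle(P))
E
```

```text
[ 0.52976095 -0.37038089  0.24031647] [-6.10155130e-01  3.66263952e-01  2.88379139e-01  1.49291810e+00
  3.79442911e-06  1.08209970e+00]
red 15615.5 (474, 18, 86, 354) ((760.8948974609375, -446.80499267578125), 179.73446655273438)
fish 1656.5 (138, 70, 48, 50) ((436.5523376464844, -289.55126953125), 21.44997787475586)
green 2752.5 (346, 19, 59, 63) ((621.32568359375, -277.21795654296875), 22.99444580078125)
```

View pics/w2.png

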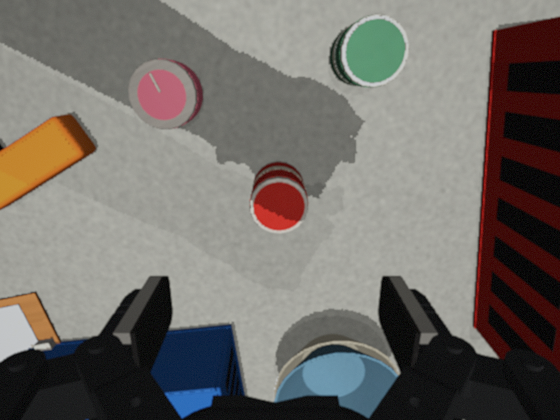

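The wrist view shows the fish tin at (164,95), the green can at (376,52) and the red can's end at (279,207). The red can looks smaller than the green one, so I'll check its size.

```bash
python3 - <<'E'
from h import *
import pickle
c=pickle.load(open("w2.pkl","rb")); im=cv2.imread("pics/w2.png")
# rim extremes left/right
print("red rim",cast(c,[[250,205],[308,205]],.07),"green",cast(c,[[334,50],[408,50]],.07))
k=blob(im,(170,120,60),(8,255,255),(240,155,320,240));print(cv2.boundingRect(k),cv2.contourArea(k))
print(proj(c,[(.531,-.396,.07),(.531,-.396,0),(.558,-.396,.07),(.504,-.396,.07)]).round(0))
cv2.imwrite("pics/w2c.png",cv2.resize(im[0:250,230:430],None,fx=2.4,fy=2.4))
E
```

```text
red rim [[ 0.50475026 -0.39289927  0.07      ]
 [ 0.55692096 -0.39925034  0.07      ]] green [[ 0.58919076 -0.27242056  0.07      ]
 [ 0.64719705 -0.27949422  0.07      ]]
(254, 183, 50, 47) 1814.0
[[279. 205.]
 [278. 184.]
 [309. 201.]
 [250. 208.]]
```

View pics/w2c.png

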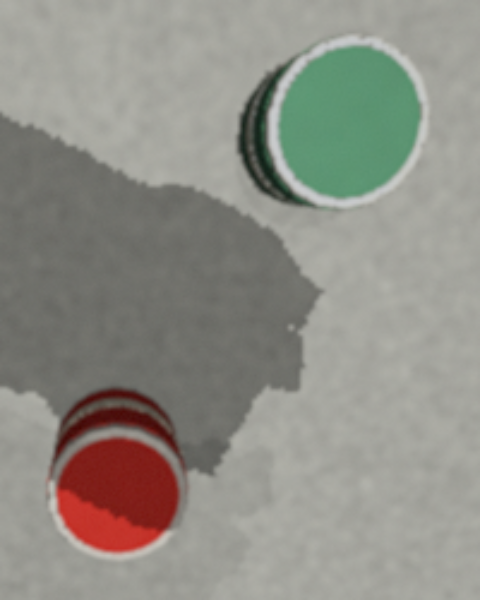

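```bash
python3 - <<'E'
from h import *
go(.531,-.396,.024,-7)
E
```

```text
row [-2.53  0.43 21.63] turn [-0. -0.  0.] or [   0.   -0. -180.] q [-0.61  0.37  0.29  1.49  0.    1.08]
```

Rim size (54 mm) and position agree with the top view. I'll grip it and lift.

Emit:
play_rows(plan=[[[-2.5,0.4,4,0,0,0,100],[-2.5,0.4,8,0,0,0,100],[-2.5,0.4,12,0,0,0,100],[-2.5,0.4,16,0,0,0,100],[-2.5,0.4,19,0,0,0,100],[-2.5,0.4,21.6,0,0,0,100],[-2.5,0.4,21.6,0,0,0,100],[-2.5,0.4,21.6,0,0,0,50],[-2.5,0.4,21.6,0,0,0,50],[-2.5,0.4,21.6,0,0,0,50],[-2.5,0.4,21.6,0,0,0,50],[-2.5,0.4,21.6,0,0,0,50],[-2.5,0.4,21.6,0,0,0,50],[-2.5,0.4,21.6,0,0,0,50]]])

```text
time: 5.42
ee_pos: [0.5317, -0.3965, 0.0263]
tcp_rot: [2.35, 2.08, 0.001]
contact_force: [-1.0, 0.2, 6.2]
gripper_width: 0.0526
grip_force: 63.3
```

Emit:
play_rows(plan=[[[0,0,-6,0,0,0,50],[0,0,-12,0,0,0,50],[0,0,-18,0,0,0,50],[0,0,-20,0,0,0,50],[0,0,-20,0,0,0,50],[0,0,-20,0,0,0,50]]])

```text
time: 6.18
ee_pos: [0.5302, -0.3954, 0.2225]
tcp_rot: [-2.351, -2.08, 0.001]
contact_force: [-0.2, 0.1, -2.8]
gripper_width: 0.0529
grip_force: 64.0
```

```bash
python3 - <<'E'
from h import *
s=arm.sense();print(s["ee_pos"],s["gripper_width"])
go(.557,-.039,.16,-6.5);go(.557,-.039,.039,-6.5)
E
```

```text
[ 0.53023049 -0.39536136  0.22248674] 0.05290959729660784
row [35.69 -1.66  6.3 ] turn [-0.1 -0.1 -0.5] or [-1.000e-01  2.000e-01  1.795e+02] q [-0.64  0.4   0.29  1.47  0.    1.05]
row [35.67 -1.64 18.4 ] turn [-0.1 -0.1 -0.5] or [-1.000e-01  2.000e-01  1.795e+02] q [-0.64  0.4   0.29  1.47  0.    1.05]
```

Emit:
play_rows(plan=[[[6,-0.3,0,0,0,0,50],[12,-0.6,0,0,0,0,50],[18,-0.8,0,0,0,0,50],[24,-1.1,0,0,0,0,50],[30,-1.4,1,0,0,0,50],[35.7,-1.7,4,0,0,-0.5,50],[35.7,-1.7,6.3,0,0,-0.5,50],[35.7,-1.7,6.3,0,0,-0.5,50],[35.7,-1.7,6.3,0,0,-0.5,50],[35.7,-1.7,6.3,0,0,-0.5,50]]])

```text
time: 7.42
ee_pos: [0.5577, -0.0401, 0.1622]
tcp_rot: [2.344, 2.09, 0.001]
contact_force: [0.4, 0.5, -1.7]
gripper_width: 0.0528
grip_force: 64.0
```

```bash
python3 - <<'E'
from h import *
s=arm.sense();print(s["ee_pos"],s["gripper_width"],s["contact_force"])
go(.557,-.039,.039,-6.5)
E
```

```text
[ 0.55770331 -0.04014749  0.16218272] 0.052799481772573785 [ 0.39678354  0.47516604 -1.74111459]
row [ 0.11 -0.1  12.32] turn [ 0.1 -0.  -0.1] or [-0.000e+00 -1.000e-01  1.799e+02] q [-0.07  0.2  -0.11  1.27 -0.    1.61]
```

Emit:
play_rows(plan=[[[0.1,-0.1,4,0,0,0,50],[0.1,-0.1,8,0,0,0,50],[0.1,-0.1,10.5,0,0,0,50],[0.1,-0.1,11.5,0,0,0,50],[0.1,-0.1,12.1,0,0,0,50],[0.1,-0.1,12.1,0,0,0,50],[0.1,-0.1,12.1,0,0,0,50]]])

```text
time: 8.3
ee_pos: [0.5571, -0.0383, 0.0414]
tcp_rot: [2.343, 2.091, 0.002]
contact_force: [-0.1, 0.9, -1.9]
gripper_width: 0.0532
grip_force: 64.0
```

Emit:
play_rows(plan=[[[0,0,0.1,0,0,0,50],[0,0,0.2,0,0,0,50],[0,0,0.3,0,0,0,50],[0,0,0.3,0,0,0,50]]])

```text
time: 8.8
ee_pos: [0.5565, -0.0381, 0.0383]
tcp_rot: [2.343, 2.092, 0.001]
contact_force: [-3.0, 1.2, 5.3]
gripper_width: 0.0527
grip_force: 65.0
```

Touching. I'll release and rise.

Emit:
play_rows(plan=[[[0,0,0,0,0,0,80],[0,0,0,0,0,0,95],[0,0,0,0,0,0,100],[0,0,0,0,0,0,100],[0,0,-3,0,0,0,100],[0,0,-8,0,0,0,100],[0,0,-14,0,0,0,100],[0,0,-20,0,0,0,100],[0,0,-22,0,0,0,100],[0,0,-22,0,0,0,100],[0,0,-22,0,0,0,100]]])

```text
time: 10.18
ee_pos: [0.5559, -0.0382, 0.2557]
tcp_rot: [-2.342, -2.091, 0.002]
contact_force: [0.4, -0.1, -0.6]
gripper_width: 0.085
grip_force: 0.0
```

```bash
python3 - <<'E'
from h import *
import pickle
c,im=shot("wrist","w3");pickle.dump(c,open("w3.pkl","wb"));print(c[3][:3,3])
for n,lo,hi,z in (("red",(170,120,40),(8,255,255),.082),):
    k=blob(im,lo,hi,(180,80,400,320))
    P=cast(c,k[:,0],z)[:,:2].astype(np.float32)*1000
    print(n,cv2.contourArea(k),cv2.boundingRect(k),cv2.minEnclosingCircle(P))
E
```

```text
[0.56637643 0.04586124 0.39762466]
red 1948.0 (251, 153, 51, 50) ((556.796875, -39.30634307861328), 23.0447998046875)
```

View pics/w3.png

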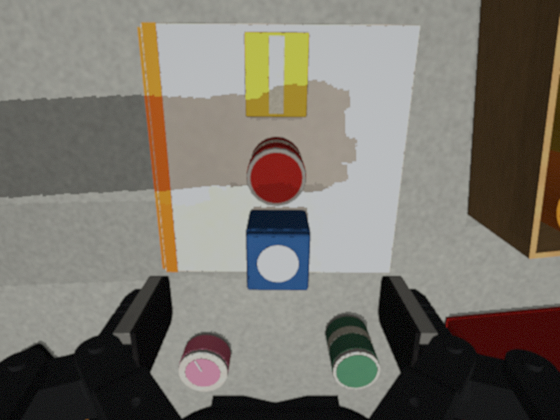

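The wrist view shows the red can at (277,176) between the carton (277,75) and the caddy patch (278,264), in line. The fish tin is at (205,367).

```bash
python3 - <<'E'
from h import *
import pickle
c=pickle.load(open("w3.pkl","rb")); im=cv2.imread("pics/w3.png")
def f(n,lo,hi,roi,z):
    k=blob(im,lo,hi,roi);P=cast(c,k[:,0],z)[:,:2].astype(np.float32)*1000
    r=cv2.minAreaRect(P);print(n,cv2.boundingRect(k),np.round(cv2.minEnclosingCircle(P)[0],1),np.round(r[0],1),np.round(r[1],1),round(r[2],1))
f("patch",(0,0,120),(180,60,255),(250,238,306,287),.082)
f("fish",(150,40,100),(175,255,255),(170,330,235,395),.038)
f("carton",(18,100,60),(35,255,255),(238,25,315,123),.082)
s=arm.sense();print(s["ee_pos"]);go(.4365,-.2895,.12,-30);go(.4365,-.2895,.015,-30)
E
```

```text
patch (257, 245, 42, 37) [ 548.7 -124.7] [ 548.7 -124.5] [39.2 39.9] 83.6
fish (185, 359, 35, 27) [ 436.7 -288.9] [ 436.3 -288.5] [40.7 42.5] 83.6
carton (245, 32, 64, 85) [566.8  46.3] [566.4  46.6] [64.6 51.3] 83.5
[ 0.55572809 -0.03815164  0.2554015 ]
row [-26.32  -8.97  13.57] turn [-0.2  0.  23.5] or [-1.000e-01 -2.000e-01 -1.565e+02] q [-0.07  0.19  0.09  1.47  0.    1.62]
row [-26.32  -8.94  24.07] turn [-0.2  0.  23.5] or [-1.000e-01 -2.000e-01 -1.565e+02] q [-0.07  0.19  0.09  1.47  0.    1.62]
```

Emit:
play_rows(plan=[[[-6,-2,0,0,0,0,100],[-12,-4,0,0,0,0,100],[-18,-6,0,0,0,0,100],[-24,-8,4,0,0,0,100],[-26.3,-9,9,0,0,0,100],[-26.3,-9,13.5,0,0,0,100],[-26.3,-9,13.5,0,0,0,100],[-26.3,-9,13.5,0,0,0,100]]])

```text
time: 11.22
ee_pos: [0.4377, -0.2892, 0.1234]
tcp_rot: [2.343, 2.093, 0.0]
contact_force: [0.1, 0.1, -0.0]
gripper_width: 0.0856
grip_force: 0.0
```

```bash
python3 - <<'E'
from h import *
c,im=shot("wrist","w4")
k=blob(im,(150,40,100),(175,255,255),(120,60,460,300));P=cast(c,k[:,0],.038)[:,:2].astype(np.float32)*1000
print(cv2.boundingRect(k),cv2.minEnclosingCircle(P))
s=arm.sense();print(s["ee_pos"]);go(.4365,-.289,.012,-7)
E
```

```text
(241, 181, 64, 61) ((436.5842590332031, -289.35333251953125), 21.58387565612793)
[ 0.4384592  -0.28953756  0.12427129]
row [ 0.04 -0.23 11.23] turn [0.1 0.1 0.6] or [-1.000e-01  2.000e-01 -1.794e+02] q [-0.58  0.15 -0.25  1.17  0.    1.1 ]
```

Emit:
play_rows(plan=[[[0,-0.2,4,0,0,0,100],[0,-0.2,8,0,0,0,100],[0,-0.2,10,0,0,0,100],[0,-0.2,11.2,0,0,0,100],[0,-0.2,11.2,0,0,0,100],[0,-0.2,11.2,0,0,0,100],[0,-0.2,11.2,0,0,0,60],[0,-0.2,11.2,0,0,0,60],[0,-0.2,11.2,0,0,0,60],[0,-0.2,11.2,0,0,0,60],[0,-0.2,11.2,0,0,0,60]]])

```text
time: 12.65
ee_pos: [0.436, -0.2896, 0.0117]
tcp_rot: [2.342, 2.091, 0.001]
contact_force: [-0.8, 0.9, 6.7]
gripper_width: 0.0605
grip_force: 64.6
```

Emit:
play_rows(plan=[[[0,0,-6,0,0,0,60],[0,0,-12,0,0,0,60],[0,0,-18,0,0,0,60],[0,0,-20,0,0,0,60],[0,0,-20,0,0,0,60],[0,0,-20,0,0,0,60]]])

```text
time: 13.4
ee_pos: [0.4347, -0.2888, 0.2088]
tcp_rot: [-2.342, -2.091, 0.001]
contact_force: [0.4, -1.1, -1.8]
gripper_width: 0.0603
grip_force: 66.2
```

```bash
python3 - <<'E'
from h import *
s=arm.sense();print(s["ee_pos"],s["gripper_width"])
go(.5568,-.0393,.21,-6.5)
E
```

```text
[ 0.43467216 -0.28878561  0.2088278 ] 0.06030051155382095
row [26.17  9.31 -0.11] turn [-0.1 -0.1  0. ] or [ 1.0e-01 -2.0e-01 -1.8e+02] q [-0.59  0.12 -0.09  1.36 -0.    1.1 ]
```

Emit:
play_rows(plan=[[[5,1.8,0,0,0,0,60],[10,3.6,0,0,0,0,60],[16,5.7,0,0,0,0,60],[21,7.5,0,0,0,0,60],[25,8.9,0,0,0,0,60],[26.2,9.3,0,0,0,0,60],[26.2,9.3,0,0,0,0,60],[26.2,9.3,0,0,0,0,60],[26.2,9.3,0,0,0,0,60]]])

```text
time: 14.52
ee_pos: [0.5568, -0.0405, 0.2103]
tcp_rot: [2.345, 2.09, -0.0]
contact_force: [0.3, -0.6, -0.9]
gripper_width: 0.0601
grip_force: 66.2
```

```bash
python3 - <<'E'
from h import *
s=arm.sense();print(s["ee_pos"],s["gripper_width"],s["contact_force"])
go(.5568,-.0393,.105,-6.5)
E
```

```text
[ 0.55676602 -0.04052621  0.21029319] 0.060091902606899464 [ 0.34500644 -0.55530393 -0.86154646]
row [ 1.200e-01 -1.000e-02  1.053e+01] turn [-0.   0.  -0.1] or [  0.    0.  179.9] q [-0.07  0.19 -0.01  1.37 -0.    1.61]
```

Emit:
play_rows(plan=[[[0.1,0,4,0,0,0,60],[0.1,0,8,0,0,0,60],[0.1,0,10,0,0,0,60],[0.1,0,10.8,0,0,0,60],[0.1,0,10.8,0,0,0,60],[0.1,0,10.8,0,0,0,60],[0.1,0,10.8,0,0,0,60]]])

```text
time: 15.4
ee_pos: [0.558, -0.0384, 0.1034]
tcp_rot: [2.343, 2.091, 0.002]
contact_force: [-0.1, -0.3, -2.0]
gripper_width: 0.0605
grip_force: 66.3
```

```bash
python3 - <<'E'
from h import *
c,im=shot("scene","s5")
s=arm.sense();print(s["ee_pos"],s["gripper_width"],s["contact_force"])
go(.5568,-.0393,.0945,-6.5)
cv2.imwrite("pics/s5c.png",cv2.resize(im[150:310,150:320],None,fx=3.4,fy=3.4))
E
```

```text
[ 0.5578872  -0.03835132  0.10319835] 0.06016933979380398 [ 0.54743292 -0.41530069 -0.67734059]
row [-0.11 -0.1   0.87] turn [ 0.1 -0.   0. ] or [ 0.0e+00  1.0e-01 -1.8e+02] q [-0.07  0.22 -0.21  1.14 -0.    1.62]
```

View pics/s5c.png

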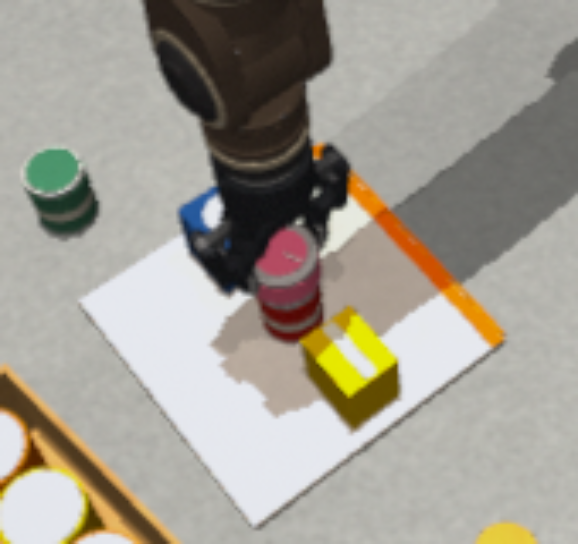

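The scene crop shows the tin held just above the red can (tin at about (288,262), can at about (290,310) in the crop), well aligned. I'll lower it the last 9 mm.

Emit:
play_rows(plan=[[[-0.1,-0.1,0.3,0,0,0,60],[-0.1,-0.1,0.6,0,0,0,60],[-0.1,-0.1,0.8,0,0,0,60],[-0.1,-0.1,0.9,0,0,0,60],[-0.1,-0.1,0.9,0,0,0,60]]])

```text
time: 16.08
ee_pos: [0.5562, -0.0392, 0.0937]
tcp_rot: [2.343, 2.092, 0.0]
contact_force: [-3.2, 0.8, 3.5]
gripper_width: 0.0602
grip_force: 66.7
```

Contact. I'll release slowly and rise.

Emit:
play_rows(plan=[[[0,0,0,0,0,0,78],[0,0,0,0,0,0,90],[0,0,0,0,0,0,100],[0,0,0,0,0,0,100],[0,0,-2,0,0,0,100],[0,0,-6,0,0,0,100],[0,0,-12,0,0,0,100],[0,0,-17,0,0,0,100],[0,0,-17,0,0,0,100],[0,0,-17,0,0,0,100]]])

```text
time: 17.32
ee_pos: [0.5562, -0.0392, 0.2629]
tcp_rot: [-2.343, -2.092, 0.0]
contact_force: [-0.3, -0.1, -0.1]
gripper_width: 0.0853
grip_force: 0.0
```

```bash
python3 - <<'E'
from h import *
c,im=shot("wrist","w6")
k=blob(im,(150,40,90),(175,255,255),(180,80,400,320));P=cast(c,k[:,0],.120)[:,:2].astype(np.float32)*1000
print(cv2.boundingRect(k),cv2.minEnclosingCircle(P))
s=arm.sense();print(s["ee_pos"]);go(.56,.24,.26,86)
E
```

```text
(249, 161, 53, 51) ((556.53173828125, -39.101505279541016), 21.494138717651367)
[ 0.55582443 -0.03917474  0.26208815]
row [27.79 -2.74  0.21] turn [ -0.1  -0.1 -92.5] or [-0.1  0.1 87.5] q [-0.07  0.19  0.11  1.49 -0.    1.61]
```

Emit:
play_rows(plan=[[[27.8,-2.7,0,0,0,-90,100],[27.8,-2.7,0,0,0,-90,100],[27.8,-2.7,0,0,0,-90,100],[27.8,-2.7,0,0,0,-90,100],[27.8,-2.7,0,0,0,-90,100],[27.8,-2.7,0,0,0,-90,100],[27.8,-2.7,0,0,0,-90,100],[27.8,-2.7,0,0,0,-90,100],[27.8,-2.7,0,0,0,-90,100],[27.8,-2.7,0,0,0,-90,100],[27.8,-2.7,0,0,0,-90,100],[27.8,-2.7,0,0,0,-90,100]]])

```text
time: 18.88
ee_pos: [0.5607, 0.24, 0.2629]
tcp_rot: [-0.179, -3.136, 0.0]
contact_force: [-0.5, 0.3, 0.1]
gripper_width: 0.0853
grip_force: 0.0
```

```bash
python3 - <<'E'
from h import *
import pickle
c,im=shot("wrist","w7");pickle.dump(c,open("w7.pkl","wb"));s=arm.sense();print(s["ee_pos"],s["qpos"])
E
```

```text
[0.56076362 0.24003653 0.26308894] [4.04440569e-01 2.96336867e-01 2.41927583e-01 1.51672553e+00
 2.70780838e-05 5.18214109e-01]
```

View pics/w7.png

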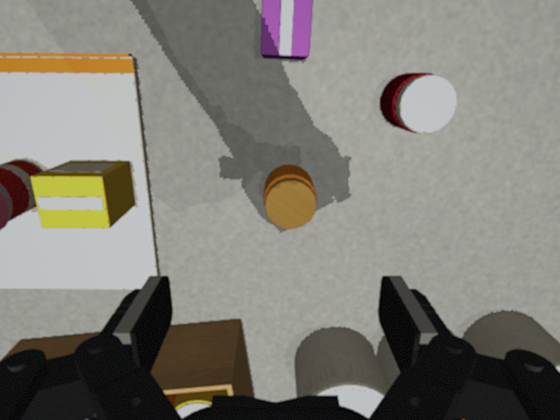

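The wrist view shows the honey jar's lid at (290,204), the jam jar's at (427,103), and the wanted tea box at the top at (287,25). The board's left edge is at u≈145.

```bash
python3 - <<'E'
from h import *
import pickle
c=pickle.load(open("w7.pkl","rb")); im=cv2.imread("pics/w7.png")
P=cast(c,[[264,204],[317,204],[290,180],[290,229]],.064);print(P.round(4))
k=blob(im,(10,80,110),(30,255,255),(255,160,330,240));Q=cast(c,k[:,0],.064)[:,:2].astype(np.float32)*1000
print(cv2.boundingRect(k),cv2.minEnclosingCircle(Q))
go(P[:2,0].mean(),P[:2,1].mean(),.022,83)
E
```

```text
[[0.5941 0.2255 0.064 ]
 [0.6001 0.2775 0.064 ]
 [0.5726 0.2535 0.064 ]
 [0.6237 0.2484 0.064 ]]
(263, 174, 54, 55) ((594.6666870117188, 250.6298828125), 28.477338790893555)
row [-3.49  1.56 24.11] turn [-0.  -0.   0.5] or [   0.    -0.  -179.5] q [0.4  0.3  0.24 1.52 0.   0.52]
```

Emit:
play_rows(plan=[[[-3.5,1.5,4,0,0,0,100],[-3.5,1.5,8,0,0,0,100],[-3.5,1.5,12,0,0,0,100],[-3.5,1.5,16,0,0,0,100],[-3.5,1.5,20,0,0,0,100],[-3.5,1.5,23,0,0,0,100],[-3.5,1.5,24.7,0,0,0,100],[-3.5,1.5,24.7,0,0,0,100],[-3.5,1.5,24.7,0,0,0,55],[-3.5,1.5,24.7,0,0,0,55],[-3.5,1.5,24.7,0,0,0,55],[-3.5,1.5,24.7,0,0,0,55],[-3.5,1.5,24.7,0,0,0,55],[-3.5,1.5,24.7,0,0,0,55]]])

```text
time: 20.68
ee_pos: [0.5985, 0.2515, 0.0183]
tcp_rot: [0.178, 3.133, 0.002]
contact_force: [-0.3, 0.2, 6.5]
gripper_width: 0.0545
grip_force: 64.1
```

Emit:
play_rows(plan=[[[0,0,-6,0,0,0,55],[0,0,-12,0,0,0,55],[0,0,-18,0,0,0,55],[0,0,-22,0,0,0,55],[0,0,-22,0,0,0,55],[0,0,-22,0,0,0,55]]])

```text
time: 21.42
ee_pos: [0.597, 0.2509, 0.2351]
tcp_rot: [-0.178, -3.135, 0.001]
contact_force: [-0.3, 0.4, -3.4]
gripper_width: 0.0542
grip_force: 64.7
```

```bash
python3 - <<'E'
from h import *
s=arm.sense();print(s["ee_pos"],s["gripper_width"])
go(.4685,-.1155,.23,83.3)
E
```

```text
[0.59696514 0.25091132 0.23508513] 0.05423416097622863
row [  8.62 -37.86   0.54] turn [-0.  -0.1  0.2] or [ 1.000e-01 -1.000e-01 -1.798e+02] q [0.4  0.37 0.28 1.48 0.   0.51]
```

Emit:
play_rows(plan=[[[1.2,-5,0,0,0,0,55],[2.5,-11,0,0,0,0,55],[3.9,-17,0,0,0,0,55],[5.2,-23,0,0,0,0,55],[6.6,-29,0,0,0,0,55],[8,-35,0,0,0,0,55],[8.6,-37.9,0.5,0,0,0,55],[8.6,-37.9,2,0,0,0,55],[8.6,-37.9,5,0,0,0,55],[8.6,-37.9,9,0,0,0,55],[8.6,-37.9,9,0,0,0,55],[8.6,-37.9,9,0,0,0,55]]])

```text
time: 22.92
ee_pos: [0.4692, -0.1152, 0.1466]
tcp_rot: [-0.176, -3.136, -0.0]
contact_force: [0.3, 0.3, -2.0]
gripper_width: 0.055
grip_force: 64.9
```

```bash
python3 - <<'E'
from h import *
c,im=shot("wrist","w8")
s=arm.sense();print(s["ee_pos"],s["gripper_width"],s["contact_force"])
go(.4685,-.1155,.036,83.3)
E
```

```text
[ 0.46974067 -0.11544082  0.14733443] 0.0545258117525354 [ 0.21314662  0.36076451 -3.00545594]
row [ 0.14 -0.02 11.13] turn [-0.   0.1  0.3] or [-1.000e-01 -0.000e+00 -1.797e+02] q [-0.24  0.06 -0.3   1.21  0.   -0.13]
```

Emit:
play_rows(plan=[[[0.1,0,4,0,0,0,55],[0.1,0,8,0,0,0,55],[0.1,0,10,0,0,0,55],[0.1,0,11,0,0,0,55],[0.1,0,11.4,0,0,0,55],[0.1,0,11.6,0,0,0,55],[0.1,0,11.6,0,0,0,55]]])

```text
time: 23.85
ee_pos: [0.4686, -0.1158, 0.031]
tcp_rot: [0.178, 3.135, -0.0]
contact_force: [0.4, 0.5, -2.6]
gripper_width: 0.0542
grip_force: 64.9
```

Emit:
play_rows(plan=[[[0,0,0.1,0,0,0,55],[0,0,0.2,0,0,0,55],[0,0,0.2,0,0,0,55]]])

```text
time: 24.22
ee_pos: [0.4686, -0.1159, 0.0303]
tcp_rot: [0.178, 3.135, -0.0]
contact_force: [-5.2, 0.7, 12.2]
gripper_width: 0.0546
grip_force: 66.7
```

Emit:
play_rows(plan=[[[0,0,0,0,0,0,75],[0,0,0,0,0,0,90],[0,0,0,0,0,0,100],[0,0,0,0,0,0,100],[0,0,-3,0,0,0,100],[0,0,-8,0,0,0,100],[0,0,-14,0,0,0,100],[0,0,-20,0,0,0,100],[0,0,-22,0,0,0,100],[0,0,-22,0,0,0,100],[0,0,-22,0,0,0,100]]])

```text
time: 25.6
ee_pos: [0.4676, -0.1156, 0.2468]
tcp_rot: [-0.178, -3.135, -0.001]
contact_force: [1.0, -0.4, -0.7]
gripper_width: 0.0855
grip_force: 0.0
```

```bash
python3 - <<'E'
from h import *
c,im=shot("wrist","w9")
print(arm.sense()["ee_pos"])
k=blob(im,(10,80,110),(30,255,255),(200,80,400,320));Q=cast(c,k[:,0],.076)[:,:2].astype(np.float32)*1000
print(cv2.boundingRect(k),cv2.minEnclosingCircle(Q))
go(.42,.24,.25,83)
E
```

```text
[ 0.46738344 -0.11555731  0.24653704]
(226, 106, 174, 21) ((423.20428466796875, -78.23516082763672), 73.05802917480469)
row [ 8.73 34.79 -0.31] turn [ 0.  -0.2  0.5] or [   0.2    0.  -179.5] q [-0.24  0.05 -0.09  1.43  0.   -0.13]
```

View pics/w9.png

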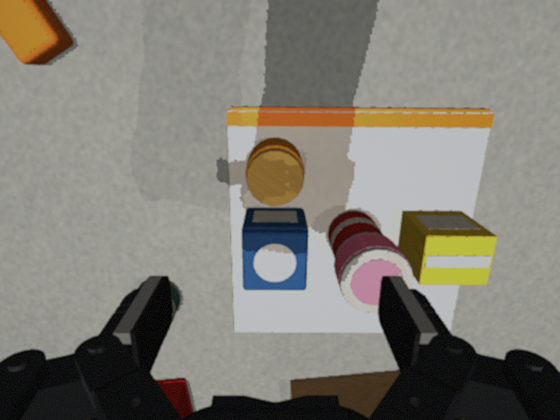

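The wrist view shows the honey jar's lid at (275,178), straight in front of the caddy (patch at (275,263)). The tin stands on the red can. Next I'll go over the tea box.

```bash
python3 - <<'E'
from h import *
print(cast(cam("wrist"),[[247,178],[304,178],[275,206]],.076).round(4), cast(cam("wrist"),[275,263],.082).round(4))
E
```

```text
[[ 0.4649 -0.1398  0.076 ]
 [ 0.4706 -0.0897  0.076 ]
 [ 0.4938 -0.1182  0.076 ]] [[ 0.5482 -0.1244  0.082 ]]
```

Emit:
play_rows(plan=[[[1.2,5,0,0,0,0,100],[2.7,11,0,0,0,0,100],[4.2,17,0,0,0,0,100],[5.8,23,0,0,0,0,100],[7.3,29,0,0,0,0,100],[8.7,34.8,0,0,0,0,100],[8.7,34.8,0,0,0,0,100],[8.7,34.8,0,0,0,0,100],[8.7,34.8,0,0,0,0,100]]])

```text
time: 26.78
ee_pos: [0.421, 0.2386, 0.2478]
tcp_rot: [-0.181, -3.136, 0.001]
contact_force: [0.2, 0.4, 0.7]
gripper_width: 0.0855
grip_force: 0.0
```

```bash
python3 - <<'E'
from h import *
import pickle
c,im=shot("wrist","w10");pickle.dump(c,open("w10.pkl","wb"));s=arm.sense();print(s["ee_pos"],s["qpos"])
E
```

```text
[0.42109899 0.23860219 0.24804128] [ 5.15596995e-01  4.93486138e-02 -8.72519692e-02  1.43474262e+00
 -1.39164329e-04  6.30959734e-01]
```

View pics/w10.png

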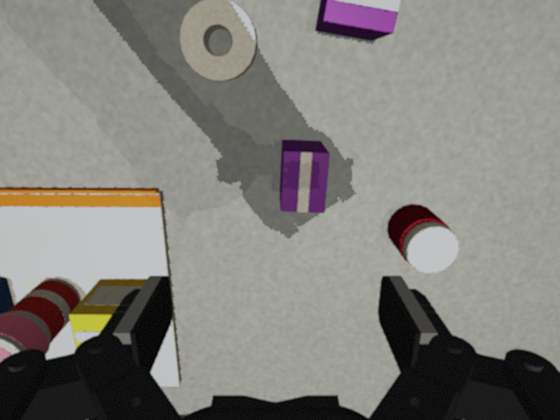

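The wrist view shows the tea box's top face from (281,153) to (327,213), with the stripe vertical at u≈305.

```bash
python3 - <<'E'
from h import *
import pickle
c=pickle.load(open("w10.pkl","rb")); im=cv2.imread("pics/w10.png")
def row(v): return " ".join("%d,%d,%d"%tuple(im[v,u]) for u in range(276,334,3))
h=cv2.cvtColor(im,cv2.COLOR_BGR2HSV)
for n,m in (("purple",blob(im,(135,60,30),(165,255,255),(270,130,340,220))),("stripe",blob(im,(0,0,80),(180,70,255),(293,150,318,216)))):
    P=cast(c,m[:,0],.066)[:,:2].astype(np.float32)*1000;r=cv2.minAreaRect(P);print(n,cv2.boundingRect(m),np.round(r[0],1),np.round(r[1],1),round(r[2],1))
print(cast(c,[[281,153],[328,153],[325,213],[282,211]],.066).round(4)[:,:2].tolist())
g=h[140:218,290,:];print([(140+i,tuple(int(a) for a in x)) for i,x in enumerate(g)][::3])
for v in (165,205): 
    q=np.where((h[v,270:340,1]>60)&(h[v,270:340,0]>130))[0]+270; print(v,q.min(),q.max())
E
```

```text
purple (280, 140, 50, 73) [426.9 264.5] [42.6 67.1] 81.0
stripe (293, 152, 25, 64) [434.  265.9] [22.8 60.3] 83.4
[[0.4023, 0.2464], [0.4071, 0.2882], [0.4641, 0.2815], [0.4574, 0.2413]]
[(140, (150, 67, 57)), (143, (144, 168, 47)), (146, (145, 174, 47)), (149, (144, 161, 46)), (152, (145, 149, 101)), (155, (146, 142, 108)), (158, (146, 148, 107)), (161, (145, 147, 97)), (164, (145, 156, 90)), (167, (144, 154, 91)), (170, (145, 158, 89)), (173, (146, 159, 88)), (176, (145, 164, 90)), (179, (145, 161, 90)), (182, (144, 149, 91)), (185, (145, 157, 91)), (188, (145, 158, 102)), (191, (145, 148, 105)), (194, (145, 145, 104)), (197, (145, 154, 103)), (200, (145, 160, 102)), (203, (146, 151, 103)), (206, (145, 156, 103)), (209, (145, 165, 102)), (212, (165, 10, 98)), (215, (36, 12, 108))]
165 282 328
205 281 324
```

```bash
python3 - <<'E'
from h import *
import pickle
c=pickle.load(open("w10.pkl","rb")); im=cv2.imread("pics/w10.png")
h=cv2.cvtColor(im,cv2.COLOR_BGR2HSV)
pts=[];L=[];Rr=[]
for v in range(156,210):
    q=np.where(h[v,290:322,1]<60)[0]+290
    if len(q): pts.append([q.mean(),v])
    p=np.where((h[v,270:340,1]>70)&(h[v,270:340,0]>130))[0]+270; L.append([p.min(),v]);Rr.append([p.max()+1,v])
for n,a in (("s",pts),("L",L),("R",Rr)):
    P=cast(c,a,.066)[:,:2]; k=np.polyfit(P[:,0],P[:,1],1); print(n,len(a),np.degrees(np.arctan(k[0])).round(2),"y at .4325:",np.polyval(k,.4325).round(4))
print(cast(c,[[305,151.5],[304,212]],.066).round(4))
go(.432,.2648,.25,-6.5)
E
```

```text
s 54 -8.95 y at .4325: 0.2644
L 54 -7.36 y at .4325: 0.2431
R 54 -9.0 y at .4325: 0.2856
[[0.4034 0.2678 0.066 ]
 [0.4608 0.2618 0.066 ]]
row [-0.78  2.73 -0.2 ] turn [-0.   0.  89.9] or [ -0.   -0.  -90.1] q [ 0.52  0.05 -0.09  1.43 -0.    0.63]
```

Emit:
play_rows(plan=[[[-0.8,2.7,0,0,0,92,100],[-0.8,2.7,0,0,0,92,100],[-0.8,2.7,0,0,0,92,100],[-0.8,2.7,0,0,0,92,100],[-0.8,2.7,0,0,0,92,100],[-0.8,2.7,0,0,0,92,100],[-0.8,2.7,0,0,0,92,100],[-0.8,2.7,0,0,0,92,100],[-0.8,2.7,0,0,0,92,100],[-0.8,2.7,0,0,0,92,100],[-0.8,2.7,0,0,0,92,100],[-0.8,2.7,0,0,0,92,100]]])

```text
time: 28.32
ee_pos: [0.432, 0.2655, 0.2484]
tcp_rot: [2.379, 2.051, 0.0]
contact_force: [0.4, -0.4, -0.1]
gripper_width: 0.0858
grip_force: 0.0
```

```bash
python3 - <<'E'
from h import *
c,im=shot("wrist","w11")
print(arm.sense()["ee_pos"]);go(.432,.2644,.019,-8.7)
k=blob(im,(135,60,30),(165,255,255),(180,80,400,300));print(cv2.boundingRect(k))
k2=blob(im,(0,0,80),(180,60,255),cv2.boundingRect(k)[:2]+tuple(np.add(cv2.boundingRect(k)[:2],cv2.boundingRect(k)[2:])))
P=cast(c,k[:,0],.066)[:,:2].astype(np.float32)*1000;print(cv2.minAreaRect(P));print(proj(c,[(.432,.2644,.066)]))
E
```

```text
[0.43198508 0.26562507 0.24830509]
row [-1.200e-01  2.000e-02  2.293e+01] turn [ 0.  -0.   0.2] or [   0.     0.  -179.8] q [ 0.55  0.09 -0.04  1.44 -0.    2.27]
(244, 142, 63, 28)
((435.1107177734375, 282.6861877441406), (24.578054428100586, 56.413795471191406), 81.54175567626953)
[[274.57588596 175.66524576]]
```

Emit:
play_rows(plan=[[[-0.1,0,4,0,0,0,100],[-0.1,0,8,0,0,0,100],[-0.1,0,12,0,0,0,100],[-0.1,0,16,0,0,0,100],[-0.1,0,20,0,0,0,100],[-0.1,0,22.9,0,0,0,100],[-0.1,0,22.9,0,0,0,100],[-0.1,0,22.9,0,0,0,57],[-0.1,0,22.9,0,0,0,57],[-0.1,0,22.9,0,0,0,57],[-0.1,0,22.9,0,0,0,57],[-0.1,0,22.9,0,0,0,57],[-0.1,0,22.9,0,0,0,57]]])

```text
time: 30.0
ee_pos: [0.433, 0.2656, 0.0211]
tcp_rot: [2.379, 2.051, 0.006]
contact_force: [-0.2, 0.5, 7.1]
gripper_width: 0.0571
grip_force: 64.3
```

Emit:
play_rows(plan=[[[0,0,-6,0,0,0,57],[0,0,-12,0,0,0,57],[0,0,-18,0,0,0,57],[0,0,-23,0,0,0,57],[0,0,-23,0,0,0,57],[0,0,-23,0,0,0,57]]])

```text
time: 30.75
ee_pos: [0.4316, 0.2647, 0.2488]
tcp_rot: [-2.38, -2.051, 0.0]
contact_force: [-0.5, 0.5, -1.6]
gripper_width: 0.0572
grip_force: 64.7
```

```bash
python3 - <<'E'
from h import *
s=arm.sense();print(s["ee_pos"],s["gripper_width"])
go(.6325,.0389,.25,83.4)
E
```

```text
[0.43156639 0.26470687 0.24883941] 0.05724034532701888
row [-19.37  23.2   -0.12] turn [ -0.   -0.  -91.9] or [-0.   0.  88.1] q [ 0.55  0.09 -0.04  1.44  0.    2.27]
```

Emit:
play_rows(plan=[[[-3.2,3.9,0,0,0,-10,57],[-6.4,7.8,0,0,0,-20,57],[-9.6,11.6,0,0,0,-30,57],[-12.8,15.5,0,0,0,-40,57],[-16,19.4,0,0,0,-50,57],[-19.4,23.2,0,0,0,-60,57],[-19.4,23.2,0,0,0,-70,57],[-19.4,23.2,0,0,0,-80,57],[-19.4,23.2,0,0,0,-91.9,57],[-19.4,23.2,0,0,0,-91.9,57],[-19.4,23.2,0,0,0,-91.9,57],[-19.4,23.2,0,0,0,-91.9,57],[-19.4,23.2,0,0,0,-91.9,57]]])

```text
time: 32.38
ee_pos: [0.6325, 0.0388, 0.2492]
tcp_rot: [-0.182, -3.136, 0.0]
contact_force: [-0.0, 0.6, -0.9]
gripper_width: 0.0573
grip_force: 64.9
```

```bash
python3 - <<'E'
from h import *
s=arm.sense();print(s["ee_pos"],s["gripper_width"])
go(.6325,.0389,.06,83.4)
c,im=shot("wrist","w12")
E
```

```text
[0.63254315 0.03875325 0.24921516] 0.05734190779642472
row [0.000e+00 1.000e-02 1.892e+01] turn [-0. -0. -0.] or [ -0.   0. 180.] q [ 0.06  0.34  0.27  1.5  -0.    0.18]
```

View pics/w12.png

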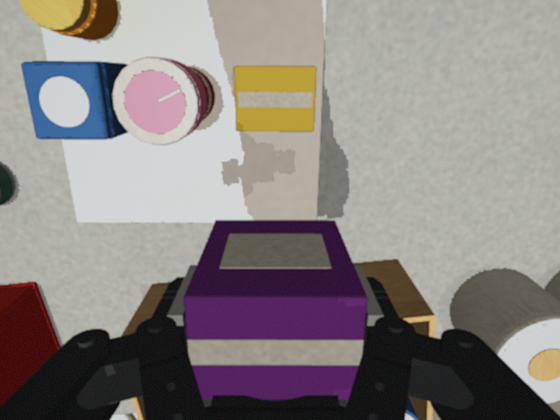

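The wrist view shows the tea box held squarely (its top front edge at v≈295) and the carton at (275,99). I'll check the in-grip offset numerically.

```bash
python3 - <<'E'
from h import *
c=cam("wrist"); im=cv2.imread("pics/w12.png")
a=np.radians(-6.6);x=np.array([np.cos(a),np.sin(a)]);t=np.array([.6325,.0388])
h=cv2.cvtColor(im,cv2.COLOR_BGR2HSV); col=h[215:400,200,:];print([(215+i,int(q[2])) for i,q in enumerate(col)][60:100:2])
z=.2492-.0211+.066
for p in ([190,295],[365,295],[275,295],[275,352]): P=cast(c,p,z)[0];print(P.round(4),((P[:2]-t)@x*1000).round(1))
k=blob(im,(18,80,60),(35,255,255),(228,60,322,135));P=cast(c,k[:,0],.082)[:,:2].astype(np.float32)*1000;print(cv2.minAreaRect(P))
E
```

```text
[(275, 54), (277, 56), (279, 55), (281, 56), (283, 57), (285, 57), (287, 54), (289, 56), (291, 56), (293, 55), (295, 65), (297, 92), (299, 99), (301, 100), (303, 98), (305, 99), (307, 100), (309, 100), (311, 99), (313, 100)]
[0.6093 0.0153 0.2941] -20.3
[0.6156 0.0688 0.2941] -20.3
[0.6124 0.0413 0.2941] -20.3
[0.6339 0.0388 0.2941] 1.4
((566.6710205078125, 46.4309196472168), (65.27356719970703, 51.04297637939453), 83.37413024902344)
```

Emit:
play_rows(plan=[[[0,0,4,0,0,0,57],[0,0,8,0,0,0,57],[0,0,12,0,0,0,57],[0,0,16,0,0,0,57],[0,0,19,0,0,0,57],[0,0,20.6,0,0,0,57],[0,0,21.2,0,0,0,57],[0,0,21.2,0,0,0,57],[0,0,21.2,0,0,0,57]]])

```text
time: 33.55
ee_pos: [0.6335, 0.0388, 0.0387]
tcp_rot: [0.18, 3.134, 0.0]
contact_force: [-0.6, -0.3, -0.1]
gripper_width: 0.0575
grip_force: 64.9
```

```bash
python3 - <<'E'
from h import *
s=arm.sense();print(s["ee_pos"],s["contact_force"])
go(.6332,.0388,.033,83.4)
E
```

```text
[0.63349454 0.03876258 0.03869207] [-0.63989849 -0.26155767 -0.10263509]
row [0.03 0.   0.57] turn [0.  0.1 0. ] or [  -0.2    0.  -180. ] q [ 0.06  0.39 -0.13  1.05 -0.    0.18]
```

Emit:
play_rows(plan=[[[0,0,0.3,0,0,0,57],[0,0,0.5,0,0,0,57],[0,0,0.6,0,0,0,57],[0,0,0.6,0,0,0,57]]])

```text
time: 34.05
ee_pos: [0.633, 0.0387, 0.0332]
tcp_rot: [0.18, 3.135, 0.001]
contact_force: [-2.2, -0.9, 9.2]
gripper_width: 0.0573
grip_force: 65.9
```

Contact. I'll release, rise and back off towards the robot for a check view.

Emit:
play_rows(plan=[[[0,0,0,0,0,0,75],[0,0,0,0,0,0,90],[0,0,0,0,0,0,100],[0,0,0,0,0,0,100],[0,0,-3,0,0,0,100],[0,0,-8,0,0,0,100],[0,0,-14,0,0,0,100],[0,0,-20,0,0,0,100],[0,0,-24,0,0,0,100],[5,0,-24,0,0,0,100],[10,0,-24,0,0,0,100],[10,0,-24,0,0,0,100],[10,0,-24,0,0,0,100],[10,0,-24,0,0,0,100]]])

```text
time: 35.8
ee_pos: [0.5343, 0.0501, 0.2711]
tcp_rot: [0.181, 3.136, -0.0]
contact_force: [-0.2, -0.2, 0.0]
gripper_width: 0.0855
grip_force: 0.0
```

```bash
python3 - <<'E'
from h import *
import pickle
c,im=shot("wrist","w13");pickle.dump(c,open("w13.pkl","wb"));print(arm.sense()["ee_pos"])
def f(n,lo,hi,roi,z):
    k=blob(im,lo,hi,roi);P=cast(c,k[:,0],z)[:,:2].astype(np.float32)*1000;r=cv2.minAreaRect(P)
    print(n,cv2.boundingRect(k),np.round(cv2.minEnclosingCircle(P)[0],1),np.round(r[0],1),np.round(r[1],1),round(r[2],1))
f("tea",(135,60,60),(165,255,255),(200,100,400,320),.078)
f("fish",(150,40,90),(175,255,255),(60,20,260,300),.12)
f("carton",(22,80,60),(35,255,255),(200,60,400,300),.082)
E
```

```text
[0.53427203 0.05010949 0.27094254]
tea (248, 246, 55, 16) [621.5  40.4] [620.3  40.5] [55.4 17. ] 83.4
fish (150, 195, 51, 48) [556.4 -38.9] [556.3 -39. ] [43.  42.8] 53.3
carton (241, 163, 69, 67) [560.1  46.4] [558.7  47.6] [64.4 66.3] 83.1
```

View pics/w13.png

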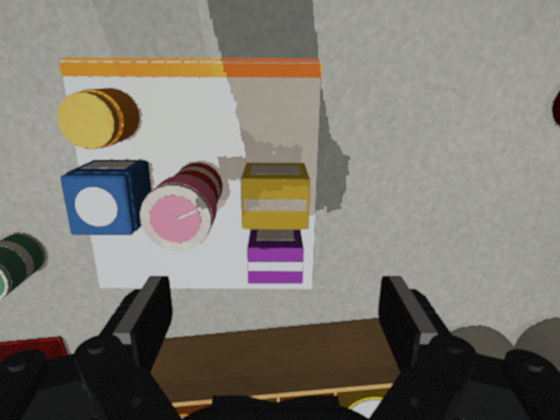

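The final view shows everything placed and upright: honey jar in front of the caddy, tin on the red can, tea box square behind the carton with a gap of about 19 mm. The arm is clear, so I'm handing in.

```bash
python3 -c "
from workcell import arm
print(arm.finish_job())"
```

```text
the job is handed in; nothing more can be done
None
```

The job is handed in at about 36 s. Last camera checks: red can within 1 mm of midway, fish tin centred on it, honey jar and tea box each about 2 cm from their neighbours and square to the board.

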